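# Load a marble plaque under the engraver's head

### The arm

A 6-joint arm with a two-finger parallel gripper is mounted at the origin on the work surface. World frame = base frame: x ahead of the robot, y to its left, z up, the work surface at z = 0. Lengths are in m, angles in rad, forces in N, time in s.
With the tool pointing down it reaches from about 0.3 to 0.875 m from the base axis. Payload 6.4 kg.
Tool frame: the origin (TCP) lies on the centre line of the jaws, within the pads' length; the fingertips stand 17 mm ahead of it and the grasp point (between the pads) lies 2 mm behind it (manip.tips_ahead is the distance from the TCP to the fingertips, in m); z points along the fingers, y is the line along which they close (so a half turn about z gives the same grasp; the last joint's range is limited). The gripper opens to 85 mm and grips with 20 to 120 N. Pads are 22 mm wide; open, the fingers measure 114 mm over their backs; the gripper's body (76 mm by 85 mm) begins 54 mm behind the grasp point. The pads swing forward as they close: fully open they stand 13 mm farther back than shut.
Start: joints at [-1.365, 0.181, 1.607, -0, 1.354, -0.206], TCP at [0.23, -0.527, 0.248] pointing down, gripper open.
Joint ranges: [-2.99, 2.99], [-0.89, 2.07], [0.3, 2.58], [-1.14, 4.28], [0, 2.63], [-3.12, 3.12]. Speed limits (rad/s): [2.57, 2.57, 3.01, 3.14, 3.14, 3.14].

### API

Orientations are given as a unit quaternion [w, x, y, z].
In Python, from workcell import manip, cams gives the robot as it stands.
- The arm moves only by the shell command python3 -m inch 'ROWS' [FORCE]. ROWS is JSON, a list of rows, each a list of 7 numbers: the shift along the tool's x, y, z scaled (see below), then the turn, a rotation vector about the tool's x, y, z scaled (see below), then the opening, from -1 (shut) to 1 (fully open), so that 0 is half open. A call has 1 to 10 rows; each row is the pose to reach, as a shift and turn from the pose commanded when the call began, along the tool's axes at that moment; what a row does not reach only later rows make up. The controller multiplies each number of a shift by 0.25 m and each number of a turn by 90 degrees. A row lasts 1/10 s, in which the tool goes at most 50 mm and 8.59 degrees, less where a joint would pass 70% of its speed; a pose out of reach is approached as far as the arm can. A call with a number of a shift or a turn outside -1 to 1 is refused whole. A call with a gripper value outside its range is refused whole. The fingers move at their own pace and stop on an object; FORCE is the grip in N (left out, the last holds). Time passes only in rows, so rows that repeat a pose let the fingers close. It gives the time, the measured TCP pose, the force, the opening and the grip force at its end, in the units of the state.
- manip.state(): the state, without advancing time (a new reading comes with each control period).
- cams.capture(name): name is "scene" or "top"; returns the picture (420x560x3 uint8, red, green, blue); there is no depth.
- cams.calibration(name): a dict with "camera_matrix" (3x3 intrinsics, pixels), "k1" (the pictures are not rectified: a ray, as slopes to the right and down, at radius r is drawn at 1 + k1 r^2 times it, then the intrinsics apply), "extrinsics" (4x4, takes a point from camera to world coordinates). Camera axes: x right, y up, looking along -z (the intrinsics and any distortion apply to the point x, -y, -z); pixel columns grow to the right and rows downward; lengths in m; the calibration is good to about 2 mm. A picture is of the moment at which its call begins. calibration takes no time and is no camera call.
- manip.hand_in(): hands the job in; it is judged then, once.
The state is a dict: "t": time; "qpos": joint angles; "qvel": joint speeds; "joint_torque": joint torques, N m; "tcp_pos": TCP position; "tool_rot": TCP orientation; "force": force on the tool from outside, world axes, zero at the start; "ft_torque": the same for the moment, N m; "grip_width": finger opening in m; "finger_force": force on a finger pad.
Only numpy, scipy, OpenCV 4.12 (cv2) and the standard library are available. Lean on these libraries where they do the work, as an engineer would, in place of code of your own. Each camera call takes 0.05 s, during which the arm holds its last target. There are 200 camera calls.

### The job

Load the marble plaque for engraving: lay it lengthwise on the engraver's bed, slide it between the guides and under the sprung nose of the head until its front end bears against the brass end stop, pressing gently because a hard shove would spoil the stop's setting. Then swing the red-knobbed cam clamp round until it holds the plaque tight with its end still against the stop, and leave the bowl, the mallet and the brass weight where they are.

Things in the scene. Friction and masses are not known exactly. Their poses are not given: they have to be found in the camera images.
- engraver: Green bench engraver, fixed. Origin on the bench under the guide channel; x = feed direction (away from the operator), y left, z up. All 'engraver' figures are in this frame, mm. Flat bed, top at z = 50, x from -220 to 165, y from -78 to 78, open above in front of x = 18. Columns at y = -128 and +128, bridge and motor above x = 18 to 84.
- channel (a point): Point on the bed at engraver (0, 0, 50), axes as the engraver. Two guides 12 mm high make a channel 62 mm wide, centred on y = 0: left fence (face y = +31) from x = -31 to 82, its flared mouth from x = -48 at y = +38; right rail (face y = -31) from x = 4 to 82, its flared mouth from x = -7 at y = -36. The open cam stays outside y = -32.
- hood (a point): Middle of the lower front edge of the grey dust hood, at engraver (18, 0, 74): only 24 mm of headroom over the bed from here to x = 84. Hood 82 mm wide. Above it the bridge reaches 230 mm and the spindle motor 312 mm over the bench: keep the arm clear of them.
- nose (a joint): Lift (m) of the sprung domed steel nose under the hood at engraver x = 50, y = 0. 0 = free, its foot (radius 25 mm) 14 mm over the bed; about 0.002 when riding on the plaque. It presses down with about 2 N, so the plaque meets some 6 to 12 N as it enters (more if fast), then a drag of 5 to 9 N. This is not the stop.
- stop: End stop behind the head: steel block 34 x 50 x 30 mm, origin under its middle at engraver (133, 0, 50). From it a brass screw, 16 mm thick, 10 mm over the bed, points at the operator; its end face is the stop, set anywhere from engraver x = 78 to 106: not measured, to be felt. Over 15 N from the plaque on it spoils the setting; 3 to 7 N on top of the sliding drag is a good push.
- clamp (a joint): Cam clamp right of the channel, rad, turns clockwise from above; 0 open, 1.45 at most. Upright pivot at engraver (-30, -47.5). At 0 its lever points 105 degrees clockwise from engraver x; at 1.31 straight back, beside the plaque. The cam meets a plaque lying on the fence at about 0.9 and is tight from 1.2 on. 1 to 4 N at the knob turns it; it stays put.
- clamp_knob (a point): Middle of the clamp's upright red knob: 14 mm thick, 36 mm tall, 75 mm from the pivot, its middle 90 mm over the bench. Lever bar below it 10 mm thick, its axis 72 mm over the bench. Starts at 0 to 0.25 rad.
- plaque_mid (a point): Centre of the white marble plaque: 150 mm (x) x 60 mm (y) x 16 mm (z), about 0.4 kg. Either end may go first. It starts flat on a 12 mm plywood board of 210 x 110 mm.
- bowl: Turned white stone bowl, 90 mm wide, 50 mm high, origin under its middle. Leave alone.
- mallet: Round wooden mallet standing on its head, 76 mm wide, 166 mm tall, origin under its middle. Leave alone.
- weight: Brass weight, 60 mm wide, 72 mm tall, origin under its middle. Leave alone.
Things that resemble listed ones, but are neither listed nor needed, are in the scene too. Leave any orange look-alike of the part that bears plaque_mid alone.

How it is judged:
By the outcome, as a careful person would: the job done as asked, in the order asked, and still so for the second after the job is handed in, with the robot touching nothing.
It also fails if it takes over 72 s, if anything falls off the work surface, if the arm or the gripper's body presses on something with over 40 N, if the wrist force passes 120 N, or if a joint passes its speed limit or range.

## Working session

There is one attempt and no reset: what is moved stays moved. The work goes in short steps, Python scripts to look and compute and a shell command to move; the robot and the scene stay as the last step left them, time stands still between calls to the robot, and variables do not carry over. Pictures are saved under pics/ and viewed, at most 10 in all, crops included, and the job is handed in when it is done.

```bash
mkdir -p pics; ls; python3 - <<'E'
from workcell import manip,cams
import cv2,numpy as np
s=manip.state();print({k:np.round(v,3).tolist() for k,v in s.items()},manip.tips_ahead)
for n in("scene","top"):
    im=cams.capture(n);cv2.imwrite(f"pics/{n}0.png",im[:,:,::-1])
    print(n,{k:np.round(v,4).tolist() for k,v in cams.calibration(n).items()})
E
```

```text
pics
{'t': 0.0, 'qpos': [-1.365, 0.182, 1.608, 0.0, 1.354, -0.206], 'qvel': [0.0, 0.0, -0.0, -0.001, -0.002, -0.001], 'joint_torque': [0.0, -44.489, -35.133, -0.0, 0.009, -0.0], 'tcp_pos': [0.23, -0.526, 0.247], 'tool_rot': [-0.001, 0.979, 0.204, 0.0], 'force': [-0.751, 0.891, 1.034], 'ft_torque': [-0.055, 0.007, 0.079], 'finger_force': 0.0, 'grip_width': 0.085} 0.017
scene {'camera_matrix': [[401.3424, 0.0, 278.4489], [0.0, 401.3424, 208.684], [0.0, 0.0, 1.0]], 'k1': -0.0904, 'extrinsics': [[0.8926, -0.3843, 0.2355, 0.8029], [0.4506, 0.7748, -0.4435, -0.468], [-0.012, 0.502, 0.8648, 1.0586], [0.0, 0.0, 0.0, 1.0]]}
top {'camera_matrix': [[535.7508, 0.0, 278.0746], [0.0, 535.7508, 207.9249], [0.0, 0.0, 1.0]], 'k1': -0.2147, 'extrinsics': [[0.0064, 0.9958, -0.0916, 0.421], [-0.9999, 0.0072, 0.0085, 0.0322], [0.0091, 0.0916, 0.9958, 1.4676], [0.0, 0.0, 0.0, 1.0]]}
```

View pics/scene0.png

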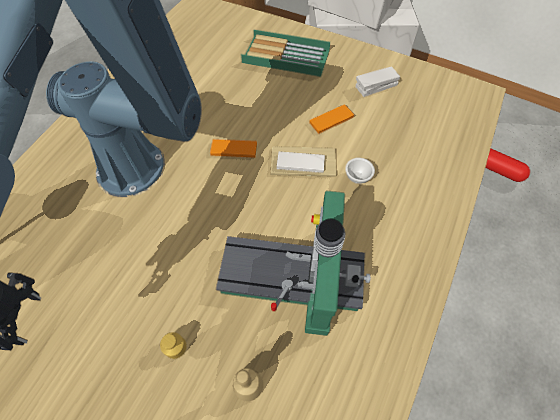

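View pics/top0.png

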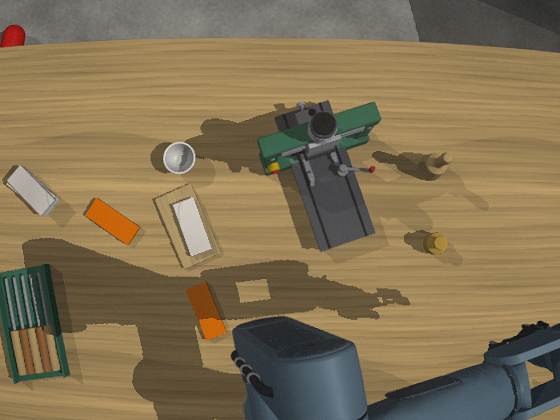

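The plaque candidates in the top view are: a white slab on a plywood board at (192,226), a white/grey block at (32,190), and orange blocks at (111,221) and (206,310). The description fits (192,226), white on plywood. The engraver is near (325,185), its red knob at (372,169), the bowl at (179,157), the mallet at (437,165) and the weight at (434,242). I'll check with a close crop.

```bash
cat > h.py <<'E'
import numpy as np,cv2
from workcell import manip,cams
def ray(n,uv):
    c=cams.calibration(n);K=np.array(c["camera_matrix"]);E=np.array(c["extrinsics"])
    p=cv2.undistortPoints(np.array(uv,float).reshape(-1,1,2),K,np.array([c["k1"],0,0,0,0.]))[:,0]
    return E[:3,3],np.c_[p[:,0],-p[:,1],-np.ones(len(p))]@E[:3,:3].T
def onz(n,uv,z):
    o,d=ray(n,uv);return o+d*((z-o[2])/d[:,2])[:,None]
def proj(n,P):
    c=cams.calibration(n);K=np.array(c["camera_matrix"]);E=np.array(c["extrinsics"])
    q=(np.atleast_2d(P)-E[:3,3])@E[:3,:3];q=q*[1,-1,-1]
    return cv2.projectPoints(q,np.zeros(3),np.zeros(3),K,np.array([c["k1"],0,0,0,0.]))[0][:,0]
def blob(m,near):
    cs,_=cv2.findContours(m.astype(np.uint8),cv2.RETR_EXTERNAL,cv2.CHAIN_APPROX_NONE)
    cs=[c for c in cs if cv2.contourArea(c)>15]
    return min(cs,key=lambda c:np.hypot(*(c[:,0].mean(0)-near)))
E
python3 - <<'E'
from h import *
t=cv2.imread("pics/top0.png")[:,:,::-1].astype(int);s=cv2.imread("pics/scene0.png")[:,:,::-1].astype(int)
for n,im,near,kn in(("top",t,(192,226),(372,169)),("scene",s,(301,162),(275,307))):
    m=(im.min(2)>175)&(im.max(2)-im.min(2)<30);c=blob(m,near)
    P=onz(n,c[:,0],.028)[:,:2].astype(np.float32);r=cv2.minAreaRect(P);print(n,"plaque",r,cv2.contourArea(c))
    m=(im[:,:,0]>140)&(im[:,:,1]<60);c=blob(m,kn);print("knob",c[:,0].mean(0))
    globals()["k"+n]=c[:,0].mean(0)
o1,d1=ray("top",[ktop]);o2,d2=ray("scene",[kscene])
A=np.c_[d1[0],-d2[0]];x=np.linalg.lstsq(A,o2-o1,rcond=None)[0];print("knob",o1+d1[0]*x[0],o2+d2[0]*x[1])
a=cv2.resize(t[90:270,150:390].astype(np.uint8),None,fx=3.3,fy=3.3,interpolation=cv2.INTER_CUBIC)
cv2.imwrite("pics/c1.png",a[:,:,::-1])
E
```

```text
top plaque ((0.5019404888153076, 0.25265827775001526), (0.14644095301628113, 0.05855037271976471), 20.65093231201172) 1066.0
knob [12.05882353 36.60294118]
scene plaque ((0.5058191418647766, 0.24764908850193024), (0.14901608228683472, 0.06916967034339905), 20.744417190551758) 725.5
knob [273.16666667 306.11111111]
knob [0.50196078 0.13193783 1.28855593] [ 0.80750973 -0.47548709  1.08819399]
```

View pics/c1.png

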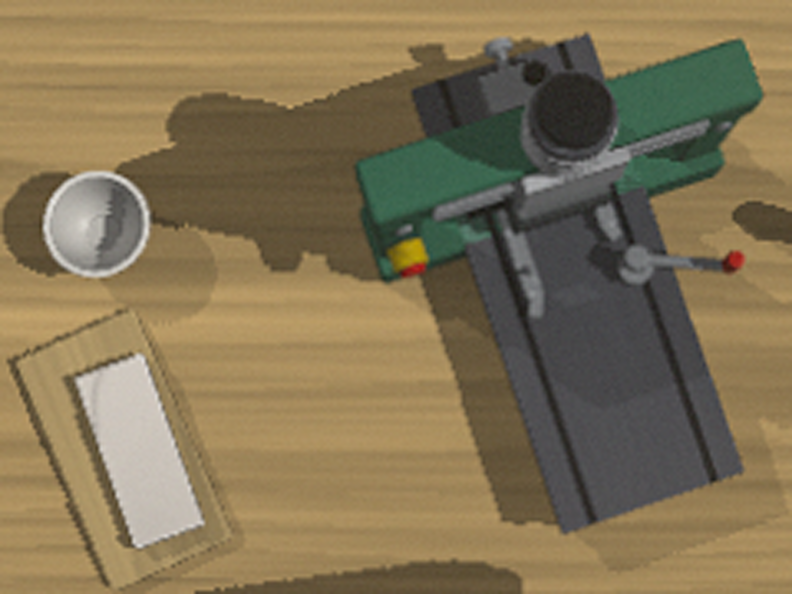

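The crop confirms a white slab, with one end rounded to the eye but otherwise plain, on the plywood, so it is the plaque. In full-image pixels the bed corners are about (321,251), (375,232), (328,101) and (275,117), and the knob is at (372,169).

```bash
python3 - <<'E'
from h import *
from scipy.spatial.transform import Rotation as R
t=cv2.imread("pics/top0.png")[:,:,::-1].astype(int);s=cv2.imread("pics/scene0.png")[:,:,::-1].astype(int)
M=np.array([[-220,78],[-220,-78],[165,-78],[165,78]])/1000.
def fit(Mo,W):
    a=Mo-Mo.mean(0);b=W-W.mean(0);y=np.arctan2((a[:,0]*b[:,1]-a[:,1]*b[:,0]).sum(),(a*b).sum())
    r=np.array([[np.cos(y),-np.sin(y)],[np.sin(y),np.cos(y)]]);o=W.mean(0)-r@Mo.mean(0);return y,o,r,(W-(Mo@r.T+o))*1000
# bed mask in top: line-fit edges
m=((t.max(2)<100)&(t.max(2)-t.min(2)<22)).astype(np.uint8)
m=cv2.morphologyEx(m,cv2.MORPH_CLOSE,np.ones((5,5)))
c=blob(m,(335,190))[:,0]
P0=np.array([[321.2,251.2],[375.2,231.8],[328.2,100.6],[275.2,117.3]])
L=[]
for (i,j,f0,f1) in((0,1,.1,.9),(1,2,.05,.4),(2,3,.1,.35),(3,0,.62,.95)):
    a,b=P0[i],P0[j];d=b-a;l=np.hypot(*d);u=d/l;q=c-a;f=q@u/l;dist=q@[-u[1],u[0]]
    k=(abs(dist)<3)&(f>f0)&(f<f1);print(i,k.sum(),np.round(dist[k].mean(),2))
    if k.sum()>4:L.append(cv2.fitLine(c[k].astype(np.float32),cv2.DIST_HUBER,0,.01,.01).ravel())
    else: L.append(np.r_[u,a])
def X(l,k):
    A=np.c_[l[:2],-k[:2]];return l[2:]+l[:2]*np.linalg.solve(A,k[2:]-l[2:])[0]
P1=np.array([X(L[3],L[0]),X(L[0],L[1]),X(L[1],L[2]),X(L[2],L[3])])
for P in(P0,P1):
    y,o,r,e=fit(M,onz("top",P,.05)[:,:2]);print(np.round(P,1).tolist(),np.degrees(y),o,np.round(e,1).tolist())
kt=blob((t[:,:,0]>140)&(t[:,:,1]<70)&(np.arange(560)[None]>300),(372,169))[:,0].mean(0)
ks=np.array([273.2,306.1]);o1,d1=ray("top",[kt]);o2,d2=ray("scene",[ks])
x=np.linalg.lstsq(np.c_[d1[0],-d2[0]],o2-o1,rcond=None)[0];k=(o1+d1[0]*x[0]+o2+d2[0]*x[1])/2
print(kt,"knob",o1+d1[0]*x[0],o2+d2[0]*x[1], "eng",r.T@(k[:2]-o), "ontop108",r.T@(onz("top",[kt],.1)[0,:2]-o))
np.savez("eng.npz",y=y,o=o,r=r)
# plaque in engraver frame, front scene check of corners
E=lambda p:np.r_[r@np.array(p[:2])+o,p[2]]
print("scene px of bed corners",np.round(proj("scene",[E([*m_,.05]) for m_ in M]),1).tolist())
a=cv2.resize(s[110:350,190:400].astype(np.uint8),None,fx=2.5,fy=2.5,interpolation=cv2.INTER_CUBIC)
cv2.imwrite("pics/c2.png",a[:,:,::-1])
E
```

```text
0 43 -0.43
1 46 -0.7
2 13 0.42
3 44 0.75
[[321.2, 251.2], [375.2, 231.8], [328.2, 100.6], [275.2, 117.3]] 19.086292190617666 [ 0.66913617 -0.09615088] [[1.5, -0.5], [2.5, 2.0], [-2.9, 0.5], [-1.0, -2.1]]
[[320.29998779296875, 250.60000610351562], [374.29998779296875, 232.10000610351562], [328.29998779296875, 100.80000305175781], [273.20001220703125, 115.0]] 18.733037014409607 [ 0.67084911 -0.09381688] [[1.3, -1.9], [0.9, 0.9], [-5.2, -1.0], [3.0, 2.0]]Traceback (most recent call last):
  File "<stdin>", line 24, in <module>
  File "h.py", line 16, in blob
    return min(cs,key=lambda c:np.hypot(*(c[:,0].mean(0)-near)))
ValueError: min() iterable argument is empty
```

```bash
cat > m2.py <<'E'
from h import *
t=cv2.imread("pics/top0.png");s=cv2.imread("pics/scene0.png")
o=np.array([.6698,-.0948]);y=np.radians(18.95)
r=np.array([[np.cos(y),-np.sin(y)],[np.sin(y),np.cos(y)]])
E=lambda p:np.r_[r@np.array(p[:2])/1000+o,p[2]/1000]
def draw(n,im,x0,y0,w,h,f):
    a=cv2.resize(im[y0:y0+h,x0:x0+w],None,fx=f,fy=f,interpolation=cv2.INTER_CUBIC)
    def ln(A,B,col):
        p=proj(n,[E(A),E(B)]);p=(p-[x0,y0]+.5)*f;cv2.line(a,*[tuple(int(v) for v in np.round(q)) for q in p],col,1)
    for A,B in(((-220,78,50),(-220,-78,50)),((-220,-78,50),(165,-78,50)),((165,-78,50),(165,78,50)),((165,78,50),(-220,78,50))): ln(A,B,(0,255,255))
    ln((-30,-47.5,78),(-30-19.4,-47.5-72.4,78),(0,0,255));ln((-31,31,62),(18,31,62),(255,255,0));ln((-20,0,50),(18,0,74),(255,0,255))
    return a
a=draw("top",t,260,85,130,175,3.4);b=draw("scene",s,205,220,180,119,2.0)
b=cv2.copyMakeBorder(b,0,a.shape[0]-b.shape[0],0,0,cv2.BORDER_CONSTANT)
cv2.imwrite("pics/c2.png",np.hstack([a,b]));print(np.hstack([a,b]).shape)
E
python3 m2.py
```

```text
(595, 802, 3)
```

View pics/c2.png

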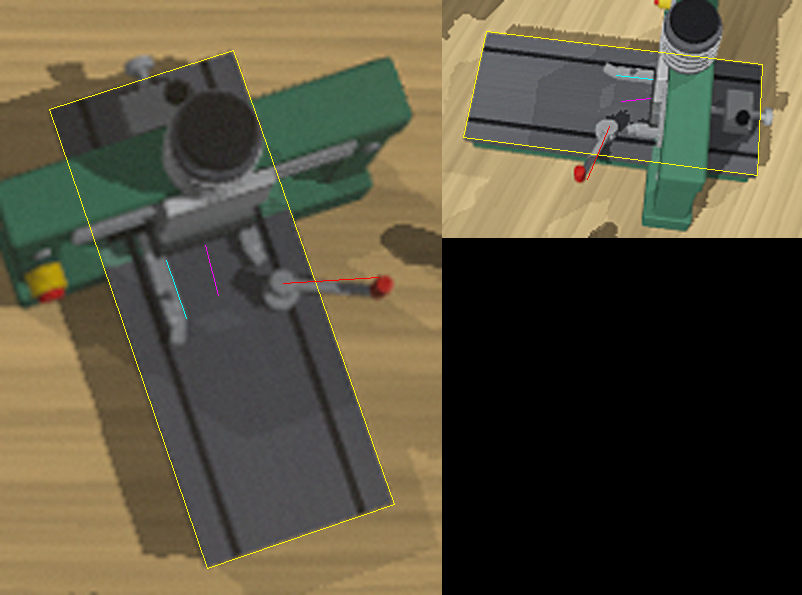

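The fitted bed outline (yellow) lies on the bed edges in both views. The pivot hub and fence sit about 3 mm off the drawn ones, within calibration, and I'll correct that by feel. Next I plan the reach.

```bash
cat >> h.py <<'E'
from scipy.spatial.transform import Rotation as Ro
yaw=np.radians(18.95);eo=np.array([.6698,-.0948])
er=np.array([[np.cos(yaw),-np.sin(yaw)],[np.sin(yaw),np.cos(yaw)]])
def e2w(x,y): return er@np.array([x,y])/1000+eo
def w2e(p): return er.T@(np.array(p[:2])-eo)*1000
def plan(pos,yawdeg):
    s=manip.state();q=np.array(s["tool_rot"]);T=Ro.from_quat(q[[1,2,3,0]])
    h=np.radians(yawdeg)/2;G=Ro.from_quat([np.cos(h),np.sin(h),0,0])
    d=T.inv().apply(np.array(pos)-s["tcp_pos"])/.25;w=(T.inv()*G).as_rotvec()/(np.pi/2)
    print("shift",np.round(d,4),"turn",np.round(w,4))
def st():
    s=manip.state();q=s["tool_rot"];x=Ro.from_quat(np.array(q)[[1,2,3,0]]).as_matrix()[:,0]
    f=np.array(s["force"])
    print("t",round(s["t"],2),"tcp",np.round(s["tcp_pos"],4),"eng",np.round(w2e(s["tcp_pos"]),1),"yaw",round(np.degrees(np.arctan2(x[1],x[0])),2),"Feng",np.round(np.r_[er.T@f[:2],f[2]],1),"w",round(s["grip_width"],4),"ff",round(s["finger_force"],1))
E
python3 - <<'E'
from h import *
st();plan([.474,.242,.15],20.65)
kt=[371.6,168.6];ks=[273.6,306.6]
o1,d1=ray("top",[kt]);o2,d2=ray("scene",[ks]);x=np.linalg.lstsq(np.c_[d1[0],-d2[0]],o2-o1,rcond=None)[0]
a=o1+d1[0]*x[0];b=o2+d2[0]*x[1];print("knob",a,b,w2e(a),w2e(b),w2e(onz("top",[kt],.095)[0]))
print("plaque eng",w2e([.502,.2527]))
for n,p in(("bowl",(179,157)),("mallet",(437,165)),("weight",(434,242))):print(n,onz("top",[p],.05)[0])
E
```

```text
t 0.1 tcp [ 0.2301 -0.5265  0.2475] eng [-556.1 -265.5] yaw 23.59 Feng [-1.1  1.   0.7] w 0.0855 ff 0.0
shift [ 2.1243 -2.4259  0.3943] turn [-0.0009 -0.0002  0.0327]
knob [ 0.6533865  -0.22469718  0.08853658] [ 0.6535651  -0.22456545  0.08854215] [ -57.70711694 -117.52688341] [ -57.49541034 -117.46029362] [ -58.34645882 -116.03451176]
plaque eng [-45.85746931 383.15816905]
bowl [0.68762726 0.28861072 0.05      ]
mallet [ 0.67278193 -0.41511722  0.05      ]
weight [ 0.46198119 -0.40188984  0.05      ]
```

```bash
python3 -m inch '[[0.7,-0.8,0,0,0,0.033,0.7],[0.7,-0.8,0,0,0,0.033,0.7],[0.7,-0.8,0,0,0,0.033,0.7],[0.7,-0.8,0,0,0,0.033,0.7],[0.7,-0.8,0,0,0,0.033,0.7],[0.7,-0.8,0,0,0,0.033,0.7],[0.7,-0.8,0,0,0,0.033,0.7]]' 40
python3 -m inch '[[0.7,-0.8,0,0,0,0,0.7],[0.7,-0.8,0,0,0,0,0.7],[0.7,-0.8,0,0,0,0,0.7],[0.7,-0.8,0,0,0,0,0.7],[0.7,-0.8,0,0,0,0,0.7],[0.7,-0.8,0,0,0,0,0.7],[0.7,-0.8,0,0,0,0,0.7]]'
python3 -m inch '[[0.7,-0.8,0.2,0,0,0,0.7],[0.7,-0.8,0.2,0,0,0,0.7],[0.7,-0.8,0.2,0,0,0,0.7],[0.7,-0.8,0.2,0,0,0,0.7],[0.7,-0.8,0.2,0,0,0,0.7],[0.7,-0.8,0.2,0,0,0,0.7],[0.7,-0.8,0.2,0,0,0,0.7]]'
python3 -c "
from h import *
st();plan([.474,.242,.06],20.65);print(manip.tips_ahead)"
```

```text
t: 0.8
tcp_pos: [0.311, -0.2718, 0.2482]
tool_rot: [0.0, 0.984, 0.181, 0.0]
force: [0.7, -1.3, 1.0]
grip_width: 0.0725
finger_force: 0.0
t: 1.5
tcp_pos: [0.4048, -0.0239, 0.2482]
tool_rot: [0.0, 0.984, 0.181, -0.0]
force: [-0.0, -0.6, -0.6]
grip_width: 0.0724
finger_force: 0.0
t: 2.2
tcp_pos: [0.4984, 0.2241, 0.1969]
tool_rot: [0.0, 0.984, 0.18, -0.001]
force: [0.4, 0.4, 0.1]
grip_width: 0.0724
finger_force: 0.0
t 2.2 tcp [0.4984 0.2241 0.1969] eng [-58.6 357.3] yaw 20.69 Feng [0.5 0.2 0.1] w 0.0724 ff 0.0
shift [-0.065  -0.1013  0.5476] turn [0.     0.001  0.0005]
0.017
```

```bash
python3 -m inch '[[-0.065,-0.101,0.3,0,0,0,0.7],[-0.065,-0.101,0.3,0,0,0,0.7],[-0.065,-0.101,0.55,0,0,0,0.7],[-0.065,-0.101,0.55,0,0,0,0.7],[-0.065,-0.101,0.59,0,0,0,0.7],[-0.065,-0.101,0.61,0,0,0,0.7],[-0.065,-0.101,0.63,0,0,0,0.7],[-0.065,-0.101,0.65,0,0,0,0.7]]'; python3 - <<'E'
from h import *
st()
im=cams.capture("scene");cv2.imwrite("pics/s1.png",im[:,:,::-1])
E
python3 -m inch '[[0,0,0.01,0,0,0,0.7],[0,0,0.02,0,0,0,0.7]]'
```

```text
t: 3.0
tcp_pos: [0.4747, 0.242, 0.0371]
tool_rot: [-0.0, 0.984, 0.179, 0.002]
force: [0.7, 0.2, 0.8]
grip_width: 0.0726
finger_force: 0.0
t 3.0 tcp [0.4747 0.242  0.0371] eng [-75.2 381.9] yaw 20.61 Feng [ 0.8 -0.1  0.8] w 0.0726 ff 0.0
t: 3.25
tcp_pos: [0.4735, 0.2422, 0.0312]
tool_rot: [-0.0, 0.984, 0.179, 0.001]
force: [0.3, 1.0, 0.5]
grip_width: 0.0727
finger_force: 0.0
```

```bash
python3 -m inch '[[0,0,0.008,0,0,0,0.7],[0,0,0.008,0,0,0,0.7]]'; python3 -m inch '[[0,0,0,0,0,0,0.3],[0,0,0,0,0,0,0.3],[0,0,0,0,0,0,0.3],[0,0,0,0,0,0,0.3],[0,0,0,0,0,0,0.3]]' 50
```

```text
t: 3.45
tcp_pos: [0.4728, 0.242, 0.0286]
tool_rot: [0.0, 0.984, 0.179, -0.0]
force: [-0.4, -0.3, 0.0]
grip_width: 0.0725
finger_force: 0.0
t: 3.95
tcp_pos: [0.4732, 0.2422, 0.0292]
tool_rot: [-0.0, 0.984, 0.179, 0.0]
force: [-0.9, 1.2, 5.5]
grip_width: 0.0586
finger_force: 54.8
```

```bash
python3 -m inch '[[0,0,-0.1,0,0,0,0.3],[0,0,-0.3,0,0,0,0.3],[0,0,-0.5,0,0,0,0.3],[0,0,-0.5,0,0,0,0.3],[0,0,-0.5,0,0,0,0.3]]';python3 - <<'E'
from h import *
st();plan([*e2w(-160,0),.154],18.95)
E
```

```text
t: 4.45
tcp_pos: [0.4733, 0.2419, 0.1542]
tool_rot: [0.0, 0.984, 0.179, 0.001]
force: [-0.7, -0.1, -4.0]
grip_width: 0.0588
finger_force: 55.7
t 4.45 tcp [0.4733 0.2419 0.1542] eng [-76.5 382.2] yaw 20.62 Feng [-0.7  0.1 -4. ] w 0.0588 ff 55.7
shift [-3.7840e-01  1.5186e+00  9.0000e-04] turn [ 0.0002 -0.001   0.0186]
```

```bash
python3 -m inch '[[-0.2,0.1,0,0,0,0.019,0.3],[-0.378,0.3,0,0,0,0.019,0.3],[-0.378,0.8,0,0,0,0.019,0.3],[-0.378,0.8,0,0,0,0.019,0.3],[-0.378,0.8,0,0,0,0.019,0.3],[-0.378,0.8,0,0,0,0.019,0.3],[-0.378,0.8,0,0,0,0.019,0.3]]'
python3 -m inch '[[0,0.2,0,0,0,0,0.3],[0,0.4,0,0,0,0,0.3],[0,0.58,0,0,0,0,0.3],[0,0.66,0,0,0,0,0.3],[0,0.71,0,0,0,0,0.3],[0,0.71,0,0,0,0,0.3]]'
python3 - <<'E'
from h import *
st();plan([*e2w(-160,0),.074],18.95)
E
```

```text
t: 5.15
tcp_pos: [0.4533, 0.0209, 0.1513]
tool_rot: [-0.001, 0.987, 0.163, -0.002]
force: [1.1, 1.1, -4.0]
grip_width: 0.0583
finger_force: 56.0
t: 5.75
tcp_pos: [0.5122, -0.1459, 0.1526]
tool_rot: [-0.001, 0.986, 0.164, -0.001]
force: [-0.6, 0.3, -3.3]
grip_width: 0.0586
finger_force: 56.3
t 5.75 tcp [ 0.5122 -0.1459  0.1526] eng [-165.6    2.8] yaw 18.91 Feng [-0.4  0.5 -3.3] w 0.0586 ff 56.3
shift [0.023  0.0118 0.3144] turn [-0.0012  0.0009 -0.0005]
```

```bash
python3 -m inch '[[0.022,0.01,0.1,0,0,0,0.3],[0.022,0.01,0.2,0,0,0,0.3],[0.022,0.01,0.28,0,0,0,0.3],[0.022,0.01,0.3,0,0,0,0.3],[0.022,0.01,0.32,0,0,0,0.3],[0.022,0.01,0.33,0,0,0,0.3]]'
python3 -m inch '[[0,0,0.008,0,0,0,0.3],[0,0,0.008,0,0,0,0.3]]'
python3 - <<'E'
from h import *
st()
E
```

```text
t: 6.35
tcp_pos: [0.519, -0.1463, 0.0717]
tool_rot: [0.0, 0.986, 0.165, 0.0]
force: [0.5, 0.3, -3.6]
grip_width: 0.0585
finger_force: 56.3
t: 6.55
tcp_pos: [0.519, -0.1471, 0.0699]
tool_rot: [0.0, 0.986, 0.164, 0.0]
force: [-0.4, -0.9, -3.4]
grip_width: 0.0583
finger_force: 56.3
t 6.55 tcp [ 0.519  -0.1471  0.0699] eng [-159.6   -0.5] yaw 18.92 Feng [-0.7 -0.7 -3.4] w 0.0583 ff 56.3
```

```bash
python3 -m inch '[[0,0,0.006,0,0,0,0.3],[0,0,0.012,0,0,0,0.3]]'
python3 -m inch '[[0,0,0,0,0,0,0.7],[0,0,0,0,0,0,0.7],[0,0,-0.012,0,0,0,0.7],[0,0,-0.012,0,0,0,0.7]]'
python3 - <<'E'
from h import *
st()
import m2
im=cams.capture("top")[:,:,::-1].copy()
cv2.imwrite("pics/t2.png",m2.draw("top",im,250,95,150,170,3.4))
E
```

```text
t: 6.75
tcp_pos: [0.519, -0.1473, 0.0671]
tool_rot: [0.0, 0.986, 0.164, 0.0]
force: [-6.5, 2.2, 19.8]
grip_width: 0.0587
finger_force: 58.9
t: 7.15
tcp_pos: [0.5191, -0.1473, 0.0699]
tool_rot: [0.0, 0.986, 0.164, 0.001]
force: [0.5, -0.2, 0.1]
grip_width: 0.0724
finger_force: 0.0
t 7.15 tcp [ 0.5191 -0.1473  0.0699] eng [-159.6   -0.7] yaw 18.91 Feng [ 0.4 -0.3  0.1] w 0.0724 ff 0.0
(595, 802, 3)
```

View pics/t2.png

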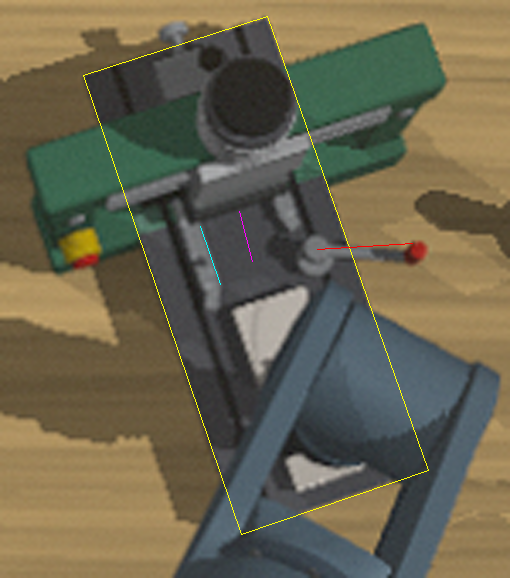

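The plaque lies on the bed with its front corners at crop (232,308) and (308,287), the fence mouth at (215,305) and the rail at (287,215). I'll compute these in the engraver frame.

```bash
python3 - <<'E'
from h import *
f=lambda p,z:np.round(w2e(onz("top",[(250+p[0]/3.4-.5,95+p[1]/3.4-.5)],z)[0]),1)
for n,p,z in(("L",(232,308),.066),("R",(308,287),.066),("mid",(270,297),.066),("fence inner",(196,225),.062),("fence2",(208,262),.062),("fence tip",(217,305),.062),("hub",(316,254),.078),("rail",(278,200),.062),("bedL",(241,533),.05)): print(n,f(p,z))
im=cams.capture("top").astype(int)
m=(im.min(2)>150)&(im.max(2)-im.min(2)<35);c=blob(m,(328,190));P=onz("top",c[:,0],.066)
Q=np.array([w2e(p) for p in P])
for x in range(-120,-50,10):
    k=abs(Q[:,0]-x)<5;print(x,np.round([Q[k,1].min(),Q[k,1].max()],1))
print(Q[:,0].max())
E
```

```text
L [-51.9  29. ]
R [-55.1 -32.9]
mid [-53.1  -2. ]
fence inner [19.5 33.8]
fence2 [-11.3  34.4]
fence tip [-45.6  38.8]
hub [-33.8 -45.4]
rail [ 18.1 -34.1]
bedL [-219.5   77.6]Traceback (most recent call last):
  File "<stdin>", line 8, in <module>
    return umr_minimum(a, axis, None, out, keepdims, initial, where)
ValueError: zero-size array to reduction operation minimum which has no identity
```

```bash
python3 -m inch '[[0,0,0,0,0,0,0.35],[0,0,0,0,0,0,0.35],[0,0,0,0,0,0,0.35],[0,0,0,0,0,0,0.35]]' 30
python3 -m inch '[[0.02,-0.01,0,0,0,0,0.35],[0.05,-0.01,0,0,0,0,0.35],[0.08,-0.01,0,0,0,0,0.35],[0.11,-0.01,0,0,0,0,0.35],[0.13,-0.01,0,0,0,0,0.35]]'
python3 -c "
from h import *
st()"
python3 -m inch '[[0.02,0,0,0,0,0,0.35],[0.04,0,0,0,0,0,0.35],[0.06,0,0,0,0,0,0.35],[0.08,0,0,0,0,0,0.35]]'
python3 -c "
from h import *
st()"
```

```text
t: 7.65
tcp_pos: [0.5187, -0.1471, 0.0696]
tool_rot: [0.0, 0.986, 0.164, 0.0]
force: [-2.0, 0.8, 5.5]
grip_width: 0.0591
finger_force: 32.9
t: 8.15
tcp_pos: [0.548, -0.1348, 0.0696]
tool_rot: [0.0, 0.986, 0.164, -0.001]
force: [-7.4, -3.5, 8.5]
grip_width: 0.0591
finger_force: 33.3
t 8.15 tcp [ 0.548  -0.1348  0.0696] eng [-128.1    1.7] yaw 18.92 Feng [-8.2 -0.9  8.5] w 0.0591 ff 33.3
t: 8.55
tcp_pos: [0.5667, -0.1284, 0.0696]
tool_rot: [0.0, 0.986, 0.164, -0.001]
force: [-6.5, -3.0, 9.3]
grip_width: 0.0588
finger_force: 33.2
t 8.55 tcp [ 0.5667 -0.1284  0.0696] eng [-108.5    1.7] yaw 18.91 Feng [-7.1 -0.7  9.3] w 0.0588 ff 33.2
```

```bash
python3 -m inch '[[0.02,0,-0.002,0,0,0,0.35],[0.04,0,-0.002,0,0,0,0.35],[0.055,0,-0.002,0,0,0,0.35],[0.07,0,-0.002,0,0,0,0.35]]'
python3 -c "
from h import *
st()"
python3 -m inch '[[0.02,0,0,0,0,0,0.35],[0.04,0,0,0,0,0,0.35],[0.06,0,0,0,0,0,0.35],[0.075,0,0,0,0,0,0.35]]'
python3 -c "
from h import *
st()"
```

```text
t: 8.95
tcp_pos: [0.5835, -0.1226, 0.0696]
tool_rot: [0.0, 0.986, 0.164, -0.001]
force: [-4.7, -4.1, 5.3]
grip_width: 0.0592
finger_force: 32.8
t 8.95 tcp [ 0.5835 -0.1226  0.0696] eng [-90.7   1.8] yaw 18.89 Feng [-5.8 -2.4  5.3] w 0.0592 ff 32.8
t: 9.35
tcp_pos: [0.6013, -0.1164, 0.0696]
tool_rot: [0.0, 0.986, 0.164, -0.001]
force: [-5.1, -3.2, 4.7]
grip_width: 0.0593
finger_force: 32.8
t 9.35 tcp [ 0.6013 -0.1164  0.0696] eng [-71.8   1.8] yaw 18.89 Feng [-5.9 -1.4  4.7] w 0.0593 ff 32.8
```

```bash
python3 -m inch '[[0,0,0,0,0,0,0.7],[0,0,0,0,0,0,0.7],[0,0,-0.15,0,0,0,0.7],[-0.1,0,-0.2,0,0,0,0.7],[-0.27,0,-0.2,0,0,0,-1],[-0.27,0,-0.2,0,0,0,-1],[-0.27,0,-0.2,0,0,0,-1],[-0.27,0,-0.2,0,0,0,-1],[-0.27,0,-0.2,0,0,0,-1]]'
python3 - <<'E'
from h import *
st();plan([*e2w(-140,1.5),.078],18.95)
im=cams.capture("top")[:,:,::-1].copy()
import m2
cv2.imwrite("pics/t3.png",m2.draw("top",im,250,95,150,170,3.4))
E
```

```text
t: 10.25
tcp_pos: [0.5389, -0.1376, 0.1199]
tool_rot: [0.0, 0.986, 0.165, 0.0]
force: [0.9, 0.3, -0.1]
grip_width: 0.0006
finger_force: 0.0
t 10.25 tcp [ 0.5389 -0.1376  0.1199] eng [-137.7    2. ] yaw 18.95 Feng [ 0.9 -0.  -0.1] w 0.0006 ff 0.0
shift [-0.0091  0.0019  0.1676] turn [ 0.0003 -0.0005 -0.    ]
(595, 802, 3)
```

View pics/t3.png

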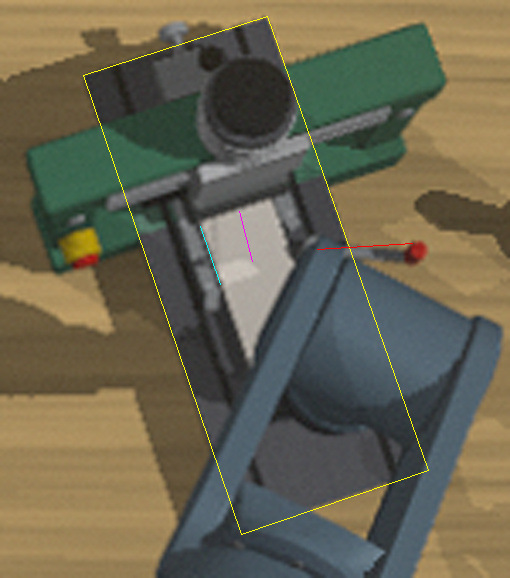

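The plaque lies between the fence and the rail, front end under the hood at about crop (245,200), with nothing cocked. Next I push from behind with the closed fingers.

```bash
python3 -m inch '[[-0.01,0,0.06,0,0,0,-1],[-0.01,0,0.12,0,0,0,-1],[-0.01,0,0.16,0,0,0,-1],[-0.01,0,0.17,0,0,0,-1]]' 30
python3 -m inch '[[0.02,0,0,0,0,0,-1],[0.04,0,0,0,0,0,-1],[0.055,0,0,0,0,0,-1],[0.07,0,0,0,0,0,-1]]'
python3 -c "
from h import *
st()"
python3 -m inch '[[0.012,0,0,0,0,0,-1],[0.024,0,0,0,0,0,-1],[0.036,0,0,0,0,0,-1]]'
python3 -c "
from h import *
st()"
python3 -m inch '[[0.012,0,0,0,0,0,-1],[0.024,0,0,0,0,0,-1],[0.036,0,0,0,0,0,-1]]'
python3 -c "
from h import *
st()"
```

```text
t: 10.7
tcp_pos: [0.5346, -0.1379, 0.0753]
tool_rot: [-0.001, 0.986, 0.164, -0.001]
force: [-0.1, 0.1, 0.3]
grip_width: 0.0002
finger_force: 0.0
t: 11.1
tcp_pos: [0.5526, -0.133, 0.0779]
tool_rot: [0.0, 0.986, 0.165, -0.0]
force: [-4.1, -0.5, 2.7]
grip_width: 0.0002
finger_force: 2.0
t 11.1 tcp [ 0.5526 -0.133   0.0779] eng [-123.3    1.9] yaw 18.94 Feng [-4.   0.8  2.7] w 0.0002 ff 2.0
t: 11.4
tcp_pos: [0.5593, -0.1305, 0.0776]
tool_rot: [0.0, 0.986, 0.165, -0.002]
force: [-10.6, -3.0, 7.8]
grip_width: 0.0001
finger_force: 5.4
t 11.4 tcp [ 0.5593 -0.1305  0.0776] eng [-116.1    2.1] yaw 18.94 Feng [-11.    0.6   7.8] w 0.0001 ff 5.4
t: 11.7
tcp_pos: [0.568, -0.1276, 0.0776]
tool_rot: [0.0, 0.986, 0.164, -0.002]
force: [-9.4, -3.0, 7.6]
grip_width: -0.0
finger_force: 4.7
t 11.7 tcp [ 0.568  -0.1276  0.0776] eng [-106.9    2. ] yaw 18.92 Feng [-9.9  0.2  7.6] w -0.0 ff 4.7
```

```bash
python3 -m inch '[[0.012,0,-0.006,0,0,0,-1],[0.024,0,-0.006,0,0,0,-1],[0.036,0,-0.006,0,0,0,-1]]'
python3 -c "
from h import *
st()"
python3 -m inch '[[0.012,0,0,0,0,0,-1],[0.024,0,0,0,0,0,-1]]'
python3 -c "
from h import *
st()"
```

```text
t: 12.0
tcp_pos: [0.5771, -0.1239, 0.0781]
tool_rot: [-0.0, 0.986, 0.164, -0.001]
force: [-3.4, -1.5, -1.5]
grip_width: 0.0001
finger_force: 2.0
t 12.0 tcp [ 0.5771 -0.1239  0.0781] eng [-97.1   2.6] yaw 18.91 Feng [-3.7 -0.3 -1.5] w 0.0001 ff 2.0
t: 12.2
tcp_pos: [0.5833, -0.122, 0.0784]
tool_rot: [-0.0, 0.986, 0.164, -0.0]
force: [-4.6, -1.9, -2.3]
grip_width: 0.0001
finger_force: 2.0
t 12.2 tcp [ 0.5833 -0.122   0.0784] eng [-90.7   2.4] yaw 18.92 Feng [-4.9 -0.3 -2.3] w 0.0001 ff 2.0
```

```bash
cat > chk.py <<'E'
from h import *
import sys
s=manip.state();f=np.array(s["force"]);F=-(er.T@f[:2])[0];p=w2e(s["tcp_pos"])
print(round(s["t"],2),"x",round(p[0],2),"F",round(F,1),"Fz",round(f[2],1));sys.exit(F>float(sys.argv[1]))
E
I="python3 -m inch"; C="python3 chk.py 7.5"
$I '[[0.004,0,0,0,0,0,-1],[0.008,0,0,0,0,0,-1]]' >/dev/null && $C &&
$I '[[0.004,0,0,0,0,0,-1],[0.008,0,0,0,0,0,-1]]' >/dev/null && $C &&
$I '[[0.003,0,0,0,0,0,-1]]' >/dev/null && $C &&
$I '[[0.003,0,0,0,0,0,-1]]' >/dev/null && $C &&
$I '[[0.003,0,0,0,0,0,-1]]' >/dev/null && $C &&
$I '[[0.003,0,0,0,0,0,-1]]' >/dev/null && $C &&
$I '[[0.003,0,0,0,0,0,-1]]' >/dev/null && $C &&
$I '[[0.003,0,0,0,0,0,-1]]' >/dev/null && $C &&
$I '[[0.003,0,0,0,0,0,-1]]' >/dev/null && $C &&
$I '[[0.003,0,0,0,0,0,-1]]' >/dev/null && $C
```

```text
12.4 x -88.66 F 4.3 Fz -1.8False
```

```bash
sed -i 's/sys.exit(F/sys.exit(int(F/; s/argv\[1\]))$/argv[1])))/' chk.py; tail -1 chk.py
I="python3 -m inch"; C="python3 chk.py 7.5"
$I '[[0.004,0,0,0,0,0,-1],[0.008,0,0,0,0,0,-1]]' >/dev/null && $C &&
$I '[[0.003,0,0,0,0,0,-1]]' >/dev/null && $C &&
$I '[[0.003,0,0,0,0,0,-1]]' >/dev/null && $C &&
$I '[[0.003,0,0,0,0,0,-1]]' >/dev/null && $C &&
$I '[[0.003,0,0,0,0,0,-1]]' >/dev/null && $C &&
$I '[[0.003,0,0,0,0,0,-1]]' >/dev/null && $C &&
$I '[[0.003,0,0,0,0,0,-1]]' >/dev/null && $C &&
$I '[[0.003,0,0,0,0,0,-1]]' >/dev/null && $C &&
$I '[[0.003,0,0,0,0,0,-1]]' >/dev/null && $C &&
$I '[[0.003,0,0,0,0,0,-1]]' >/dev/null && $C &&
$I '[[0.003,0,0,0,0,0,-1]]' >/dev/null && $C
```

```text
print(round(s["t"],2),"x",round(p[0],2),"F",round(F,1),"Fz",round(f[2],1));sys.exit(int(F>float(sys.argv[1])))
12.6 x -86.71 F 4.2 Fz -2.1
12.7 x -85.91 F 4.1 Fz -1.9
12.8 x -85.17 F 3.6 Fz -1.5
12.9 x -84.41 F 3.8 Fz -3.3
13.0 x -83.66 F 4.1 Fz -2.2
13.1 x -82.93 F 4.0 Fz -2.4
13.2 x -82.14 F 3.6 Fz -2.5
13.3 x -81.41 F 3.5 Fz -1.4
13.4 x -80.63 F 4.1 Fz -1.7
13.5 x -79.89 F 3.7 Fz -1.6
13.6 x -79.14 F 3.2 Fz -2.7
```

```bash
I="python3 -m inch"; C="python3 chk.py 6"
$I '[[0.003,0,0,0,0,0,-1]]' >/dev/null && $C &&
$I '[[0.003,0,0,0,0,0,-1]]' >/dev/null && $C &&
$I '[[0.003,0,0,0,0,0,-1]]' >/dev/null && $C &&
$I '[[0.003,0,0,0,0,0,-1]]' >/dev/null && $C &&
$I '[[0.003,0,0,0,0,0,-1]]' >/dev/null && $C &&
$I '[[0.003,0,0,0,0,0,-1]]' >/dev/null && $C &&
$I '[[0.003,0,0,0,0,0,-1]]' >/dev/null && $C &&
$I '[[0.003,0,0,0,0,0,-1]]' >/dev/null && $C &&
$I '[[0.003,0,0,0,0,0,-1]]' >/dev/null && $C &&
$I '[[0.003,0,0,0,0,0,-1]]' >/dev/null && $C &&
$I '[[0.003,0,0,0,0,0,-1]]' >/dev/null && $C &&
$I '[[0.003,0,0,0,0,0,-1]]' >/dev/null && $C &&
$I '[[0.003,0,0,0,0,0,-1]]' >/dev/null && $C &&
$I '[[0.003,0,0,0,0,0,-1]]' >/dev/null && $C &&
$I '[[0.003,0,0,0,0,0,-1]]' >/dev/null && $C &&
$I '[[0.003,0,0,0,0,0,-1]]' >/dev/null && $C
```

```text
13.7 x -78.37 F 4.1 Fz -1.4
13.8 x -77.66 F 3.7 Fz -1.9
13.9 x -76.89 F 3.3 Fz -2.0
14.0 x -76.15 F 4.5 Fz -1.9
14.1 x -75.62 F 6.7 Fz -1.5
```

```bash
I="python3 -m inch"; C="python3 chk.py 8"
$I '[[0,0,0,0,0,0,-1]]' >/dev/null && $C &&
$I '[[0.001,0,0,0,0,0,-1]]' >/dev/null && $C &&
$I '[[0.001,0,0,0,0,0,-1]]' >/dev/null && $C &&
$I '[[0.001,0,0,0,0,0,-1]]' >/dev/null && $C
```

```text
14.2 x -75.67 F 3.9 Fz -0.9
14.3 x -75.63 F 5.2 Fz -2.0
14.4 x -75.61 F 6.9 Fz -2.5
14.5 x -75.6 F 7.5 Fz -2.6
```

```bash
I="python3 -m inch"; C="python3 chk.py 9.5"
$I '[[0.001,0,0,0,0,0,-1]]' >/dev/null && $C &&
$I '[[0.001,0,0,0,0,0,-1]]' >/dev/null && $C &&
$I '[[0,0,0,0,0,0,-1]]' >/dev/null && $C
```

```text
14.6 x -75.55 F 7.7 Fz -1.9
14.7 x -75.53 F 9.2 Fz -1.8
14.8 x -75.56 F 8.7 Fz -1.7
```

```bash
python3 -m inch '[[-0.005,0,0,0,0,0,-1],[-0.03,0,0,0,0,0,-1],[-0.1,0,-0.05,0,0,0,-1],[-0.1,0,-0.2,0,0,0,-1],[-0.1,0,-0.4,0,0,0,-1],[-0.1,0,-0.4,0,0,0,-1]]'
python3 - <<'E'
from h import *
st();print(np.round(manip.state()["qpos"],2));plan([*e2w(-57.6,-117),.178],18.95+70)
E
```

```text
t: 15.4
tcp_pos: [0.5806, -0.1269, 0.1879]
tool_rot: [0.004, 0.986, 0.164, 0.007]
force: [1.4, -0.4, 0.5]
grip_width: -0.0002
finger_force: 0.0
t 15.4 tcp [ 0.5806 -0.1269  0.1879] eng [-94.8  -1.4] yaw 18.93 Feng [ 1.2 -0.9  0.5] w -0.0002 ff 0.0
[-0.42  0.27  1.63  0.    1.23  0.83]
shift [0.1483 0.4619 0.0465] turn [ 0.0111 -0.0031 -0.7781]
```

```bash
python3 -m inch '[[0.05,0.2,0,0,0,-0.1,-0.2],[0.1,0.4,0,0,0,-0.2,-0.2],[0.13,0.46,0,0,0,-0.3,-0.2],[0.145,0.46,0,0,0,-0.4,-0.2],[0.145,0.46,0,0,0,-0.5,-0.2],[0.145,0.46,0,0,0,-0.6,-0.2],[0.145,0.46,0,0,0,-0.7,-0.2],[0.145,0.46,0,0,0,-0.777,-0.2],[0.145,0.46,0,0,0,-0.777,-0.2],[0.145,0.46,0,0,0,-0.777,-0.2]]'
python3 - <<'E'
from h import *
st();plan([*e2w(-57.6,-117),.1],18.95+70)
im=cams.capture("scene")[:,:,::-1];cv2.imwrite("pics/s3.png",cv2.resize(im[200:360,190:400],None,fx=3.5,fy=3.5,interpolation=cv2.INTER_CUBIC))
E
```

```text
t: 16.4
tcp_pos: [0.6474, -0.222, 0.1793]
tool_rot: [0.001, 0.715, 0.699, 0.0]
force: [-0.5, -0.4, -0.2]
grip_width: 0.0342
finger_force: 0.0
t 16.4 tcp [ 0.6474 -0.222   0.1793] eng [ -62.5 -113.1] yaw 88.68 Feng [-0.6 -0.2 -0.2] w 0.0342 ff 0.0
shift [-0.0078  0.0233  0.3171] turn [ 0.0011  0.0002 -0.003 ]
```

View pics/s3.png

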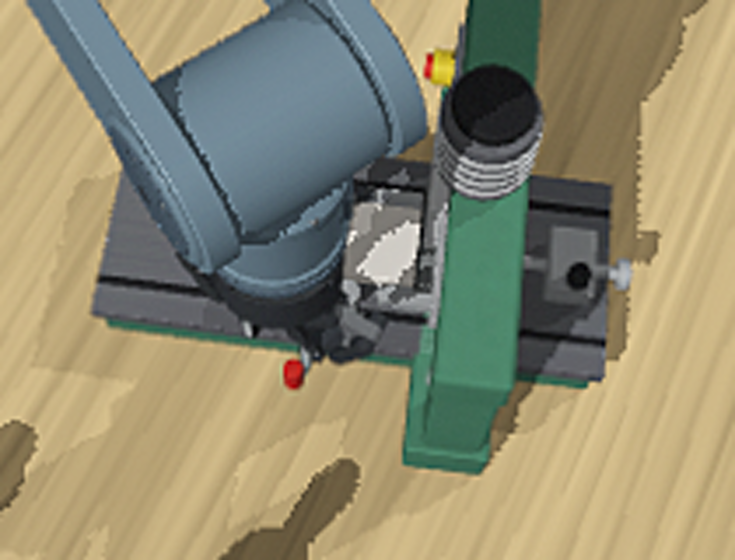

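The red knob (crop 293,374) is just below and outboard of the gripper, and the wrist is clear of the bridge. Now I lower the fingers over it.

```bash
python3 -m inch '[[-0.008,0.023,0.05,0,0,0,-0.2],[-0.008,0.023,0.15,0,0,0,-0.2],[-0.008,0.023,0.21,0,0,0,-0.2],[-0.008,0.023,0.25,0,0,0,-0.2]]'
python3 -c "
from h import *
st()"
python3 -m inch '[[0,0,0.03,0,0,0,-0.2],[0,0,0.06,0,0,0,-0.2],[0,0,0.065,0,0,0,-0.2],[0,0,0.065,0,0,0,-0.5],[0,0,0.065,0,0,0,-0.5]]'
python3 -c "
from h import *
st()"
```

```text
t: 16.85
tcp_pos: [0.6516, -0.2236, 0.1135]
tool_rot: [-0.002, 0.715, 0.7, -0.0]
force: [0.9, -0.3, -0.3]
grip_width: 0.0345
finger_force: 0.0
t 16.85 tcp [ 0.6516 -0.2236  0.1135] eng [ -59.  -115.9] yaw 88.79 Feng [ 0.7 -0.6 -0.3] w 0.0345 ff 0.0
t: 17.35
tcp_pos: [0.653, -0.2244, 0.1009]
tool_rot: [0.001, 0.714, 0.7, 0.0]
force: [0.1, 0.3, -0.2]
grip_width: 0.0212
finger_force: 0.0
t 17.35 tcp [ 0.653  -0.2244  0.1009] eng [ -57.9 -117.1] yaw 88.84 Feng [ 0.2  0.2 -0.2] w 0.0212 ff 0.0
```

```bash
cat > arc.py <<'E'
from h import *
import sys
st();s=manip.state();q=np.array(s["tool_rot"]);T=Ro.from_quat(q[[1,2,3,0]])
P=np.array([-31,-47.])
for a in map(float,sys.argv[1:]):
    b=np.radians(a);w=e2w(*(P+75*np.array([np.cos(b),np.sin(b)])));d=T.inv().apply(np.r_[w,.1]-s["tcp_pos"])/.25
    h=np.radians(18.95+a+180)/2;G=Ro.from_quat([np.cos(h),np.sin(h),0,0]);print(a,np.round(d,3),np.round((T.inv()*G).as_rotvec()/(np.pi/2),3)[2])
E
python3 arc.py -116 -121 -126 -131 -136 -141 -146 -151
```

```text
t 17.35 tcp [ 0.653  -0.2244  0.1009] eng [ -57.9 -117.1] yaw 88.84 Feng [ 0.2  0.2 -0.2] w 0.0212 ff 0.0
-116.0 [ 0.002 -0.026  0.003] 0.065
-121.0 [ 0.006 -0.052  0.003] 0.121
-126.0 [ 0.012 -0.077  0.003] 0.177
-131.0 [ 0.02  -0.102  0.003] 0.232
-136.0 [ 0.03  -0.126  0.003] 0.288
-141.0 [ 0.043 -0.149  0.003] 0.343
-146.0 [ 0.057 -0.171  0.003] 0.399
-151.0 [ 0.074 -0.192  0.003] 0.454
```

```bash
python3 -m inch '[[0.002,-0.026,0.003,0,0,0.065,-0.5],[0.006,-0.052,0.003,0,0,0.121,-0.5],[0.012,-0.077,0.003,0,0,0.177,-0.5],[0.02,-0.102,0.003,0,0,0.232,-0.5]]'
python3 -c "
from h import *
st()"
python3 arc.py -136 -141 -146 -151
```

```text
t: 17.75
tcp_pos: [0.6277, -0.2189, 0.1003]
tool_rot: [0.001, 0.83, 0.557, 0.001]
force: [0.9, 0.5, -0.5]
grip_width: 0.0209
finger_force: 0.5
t 17.75 tcp [ 0.6277 -0.2189  0.1003] eng [ -80.1 -103.7] yaw 67.75 Feng [ 1.   0.1 -0.5] w 0.0209 ff 0.5
t 17.75 tcp [ 0.6277 -0.2189  0.1003] eng [ -80.1 -103.7] yaw 67.75 Feng [ 1.   0.1 -0.5] w 0.0209 ff 0.5
-136.0 [ 0.001 -0.027  0.001] 0.053
-141.0 [ 0.004 -0.053  0.001] 0.109
-146.0 [ 0.01  -0.078  0.001] 0.164
-151.0 [ 0.018 -0.103  0.001] 0.22
```

```bash
python3 -m inch '[[0.001,-0.027,0,0,0,0.053,-0.5],[0.004,-0.053,0,0,0,0.109,-0.5],[0.01,-0.078,0,0,0,0.164,-0.5],[0.018,-0.103,0,0,0,0.22,-0.5]]' >/dev/null
python3 arc.py -156 -161 -165 -169
python3 - <<'E'
from h import *
im=cams.capture("top")[:,:,::-1].copy()
cv2.imwrite("pics/t4.png",im)
E
```

```text
t 18.15 tcp [ 0.6055 -0.2052  0.1004] eng [-96.6 -83.5] yaw 47.95 Feng [ 1.1 -0.4 -0.1] w 0.0213 ff 0.5
-156.0 [ 0.002 -0.027  0.002] 0.056
-161.0 [ 0.005 -0.053  0.001] 0.111
-165.0 [ 0.009 -0.073  0.001] 0.156
-169.0 [ 0.015 -0.093  0.001] 0.2
```

```bash
python3 -m inch '[[0.002,-0.027,0,0,0,0.056,-0.5],[0.005,-0.053,0,0,0,0.111,-0.5],[0.009,-0.073,0,0,0,0.156,-0.5],[0.015,-0.093,0,0,0,0.2,-0.5]]' >/dev/null
python3 arc.py -173 -177 -181 -184
```

```text
t 18.6 tcp [ 0.5909 -0.187   0.1004] eng [-104.6  -61.6] yaw 30.1 Feng [ 0.5 -2.  -0.3] w 0.0212 ff 0.7
-173.0 [ 0.001 -0.022  0.001] 0.046
-177.0 [ 0.003 -0.043  0.001] 0.091
-181.0 [ 0.007 -0.063  0.001] 0.135
-184.0 [ 0.011 -0.079  0.001] 0.168
```

```bash
python3 -m inch '[[0.001,-0.022,0,0,0,0.046,-0.5],[0.003,-0.043,0,0,0,0.091,-0.5]]' >/dev/null
python3 arc.py -181 -184
python3 -m inch '[[0.002,-0.01,0,0,0,0.022,-0.5],[0.004,-0.02,0,0,0,0.044,-0.5]]' >/dev/null
python3 arc.py -182 -184 -187
```

```text
t 18.8 tcp [ 0.5862 -0.1775  0.1004] eng [-106.   -51.1] yaw 21.9 Feng [ 0.4 -2.6 -1.3] w 0.0213 ff 1.1
-181.0 [ 0.001 -0.022  0.002] 0.044
-184.0 [ 0.002 -0.037  0.002] 0.077
t 19.0 tcp [ 0.5849 -0.173   0.1004] eng [-105.7  -46.4] yaw 18.03 Feng [-1.5 -3.4 -0.4] w 0.0213 ff 1.8
-182.0 [-0.001 -0.008  0.001] 0.012
-184.0 [-0.001 -0.019  0.001] 0.034
-187.0 [ 0.    -0.034  0.001] 0.068
```

```bash
python3 -m inch '[[0,-0.009,0,0,0,0.016,-0.5],[0,-0.018,0,0,0,0.03,-0.5]]' >/dev/null
python3 arc.py -184
python3 -m inch '[[0,0,0,0,0,0,-0.2],[0,0.016,0,0,0,0,-0.2],[0,0.016,-0.1,0,0,0,-0.2],[0,0.016,-0.3,0,0,0,-0.2],[0,0.016,-0.5,0,0,0,-0.2],[0,0.016,-0.5,0,0,0,-0.2]]' >/dev/null
python3 - <<'E'
from h import *
st()
E
```

```text
t 19.2 tcp [ 0.5836 -0.1685  0.1002] eng [-105.5  -41.7] yaw 15.28 Feng [-3.  -5.2  3.1] w 0.0212 ff 2.2
-184.0 [-0.001  0.     0.001] 0.004
t 19.8 tcp [ 0.5883 -0.173   0.233 ] eng [-102.5  -47.5] yaw 15.38 Feng [ 0.6 -0.8  1.1] w 0.0341 ff 0.0
```

```bash
python3 -m inch '[[-0.2,0.1,-0.1,0,0,0,-0.2],[-0.4,0.3,-0.1,0,0,0,-0.2],[-0.6,0.5,-0.1,0,0,0,-0.2],[-0.6,0.8,-0.1,0,0,0,-0.2],[-0.6,1,-0.1,0,0,0,-0.2],[-0.6,1,-0.1,0,0,0,-0.2],[-0.6,1,-0.1,0,0,0,-0.2],[-0.6,1,-0.1,0,0,0,-0.2]]'
python3 - <<'E'
from h import *
import m2
t=cams.capture("top")[:,:,::-1].copy();s=cams.capture("scene")[:,:,::-1].copy();cv2.imwrite("pics/t5raw.png",t);cv2.imwrite("pics/s5raw.png",s)
a=cv2.resize(t[85:260,260:390],None,fx=3.4,fy=3.4,interpolation=cv2.INTER_CUBIC)
b=cv2.resize(s[215:339,205:315],None,fx=3.2,fy=3.2,interpolation=cv2.INTER_CUBIC)
b=cv2.copyMakeBorder(b,0,a.shape[0]-b.shape[0],0,0,cv2.BORDER_CONSTANT)
cv2.imwrite("pics/c5.png",np.hstack([a,b]))
E
```

```text
t: 20.6
tcp_pos: [0.5048, -0.4546, 0.248]
tool_rot: [-0.0, 0.991, 0.132, -0.0]
force: [-0.3, 1.6, -0.2]
grip_width: 0.0342
finger_force: 0.0
(595, 802, 3)
```

View pics/c5.png

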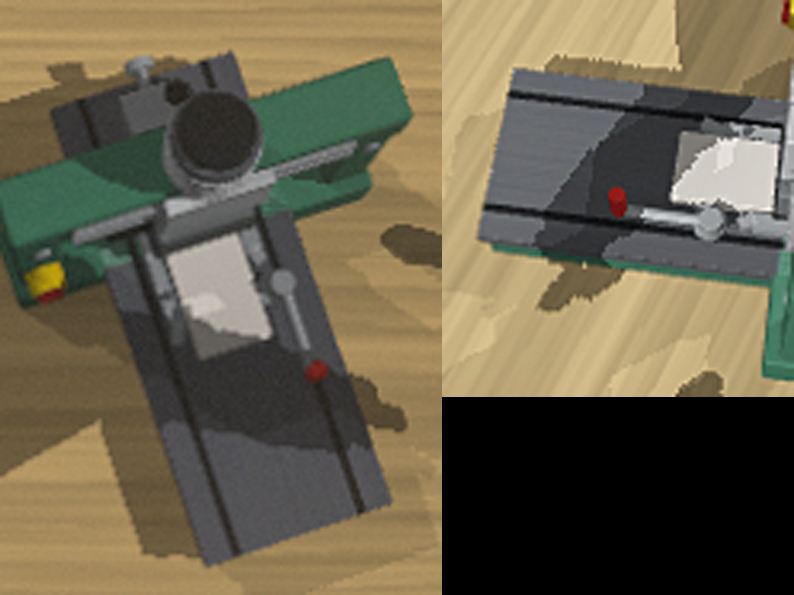

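The plaque lies straight in the channel (rear edge from crop (200,359) to (272,338)). The lever points back along it, with the hub at (284,283) and the knob at (317,371). I'll measure the angle and rear edge.

```bash
python3 - <<'E'
from h import *
kt=[260+317/3.4-.5,85+371/3.4-.5];ks=[205+(617-442)/3.2-.5,215+202/3.2-.5]
o1,d1=ray("top",[kt]);o2,d2=ray("scene",[ks]);x=np.linalg.lstsq(np.c_[d1[0],-d2[0]],o2-o1,rcond=None)[0]
a=(o1+d1[0]*x[0]+o2+d2[0]*x[1])/2;k=w2e(a);print(k,a[2])
for P in([-30,-47.5],[-31,-47],[-33,-45.5]):
    v=k-P;print(np.hypot(*v),((-105-np.degrees(np.arctan2(v[1],v[0])))%360)*np.pi/180)
for p in((200,359),(272,338),(236,349)):print("rear",w2e(onz("top",[(260+p[0]/3.4-.5,85+p[1]/3.4-.5)],.066)[0]))
E
```

```text
[-104.45369858  -47.82562814] 0.08906039000414895
74.45441065670141 1.304623401147561
73.45833851386439 1.297757295609049
71.49153507460785 1.2764610799667824
rear [-64.99184577  31.81883796]
rear [-67.21597268 -26.99780969]
rear [-66.47356068   2.60104761]
```

```bash
python3 - <<'E'
from h import *
plan([*e2w(-100,2),.2],18.95)
E
```

```text
shift [ 0.6115 -1.1843  0.1958] turn [-0.0012 -0.     -0.0403]
```

```bash
python3 -m inch '[[0,-0.2,0,0,0,-0.04,-1],[0.2,-0.4,0,0,0,-0.04,-1],[0.4,-0.6,0,0,0,-0.04,-1],[0.61,-0.8,0,0,0,-0.04,-1],[0.61,-1,0.15,0,0,-0.04,-1],[0.61,-1,0.15,0,0,-0.04,-1],[0.61,-1,0.15,0,0,-0.04,-1],[0.61,-1,0.15,0,0,-0.04,-1]]' >/dev/null
python3 - <<'E'
from h import *
st();plan([*e2w(-97,2.2),.0785],18.95)
E
```

```text
t 21.5 tcp [ 0.5861 -0.1668  0.2111] eng [-102.6  -40.9] yaw 19.22 Feng [ 0.2 -0.1  1.1] w 0.0003 ff 0.0
shift [ 0.0237 -0.1713  0.5307] turn [-0.0011  0.0007  0.003 ]
```

```bash
python3 -m inch '[[0.02,-0.171,0,0,0,0.003,-1],[0.02,-0.171,0.15,0,0,0.003,-1],[0.02,-0.171,0.3,0,0,0.003,-1],[0.02,-0.171,0.45,0,0,0.003,-1],[0.02,-0.171,0.53,0,0,0.003,-1],[0.02,-0.171,0.53,0,0,0.003,-1]]' >/dev/null
python3 chk.py 3 && python3 -m inch '[[0.02,0,0,0,0,0,-1],[0.04,0,0,0,0,0,-1],[0.06,0,0,0,0,0,-1],[0.065,0,0,0,0,0,-1],[0.068,0,0,0,0,0,-1]]' >/dev/null
I="python3 -m inch"; C="python3 chk.py 2.5"; $C &&
$I '[[0.003,0,0,0,0,0,-1]]' >/dev/null && $C &&
$I '[[0.003,0,0,0,0,0,-1]]' >/dev/null && $C &&
$I '[[0.003,0,0,0,0,0,-1]]' >/dev/null && $C &&
$I '[[0.002,0,0,0,0,0,-1]]' >/dev/null && $C &&
$I '[[0.002,0,0,0,0,0,-1]]' >/dev/null && $C &&
$I '[[0.002,0,0,0,0,0,-1]]' >/dev/null && $C &&
$I '[[0.002,0,0,0,0,0,-1]]' >/dev/null && $C
```

```text
22.1 x -100.67 F -0.4 Fz 0.1
22.6 x -80.77 F -0.4 Fz -0.5
22.7 x -80.49 F -0.2 Fz -0.0
22.8 x -79.9 F -0.6 Fz -0.8
22.9 x -79.21 F 0.2 Fz 0.7
23.0 x -78.64 F 1.2 Fz -0.6
23.1 x -78.16 F -0.6 Fz 0.1
23.2 x -77.65 F 0.5 Fz -0.6
23.3 x -77.12 F -0.6 Fz 1.5
```

```bash
I="python3 -m inch"; C="python3 chk.py 3.5"
$I '[[0.002,0,0,0,0,0,-1]]' >/dev/null && $C &&
$I '[[0.002,0,0,0,0,0,-1]]' >/dev/null && $C &&
$I '[[0.001,0,0,0,0,0,-1]]' >/dev/null && $C &&
$I '[[0.001,0,0,0,0,0,-1]]' >/dev/null && $C &&
$I '[[0.001,0,0,0,0,0,-1]]' >/dev/null && $C &&
$I '[[0.001,0,0,0,0,0,-1]]' >/dev/null && $C &&
$I '[[0.001,0,0,0,0,0,-1]]' >/dev/null && $C
```

```text
23.4 x -76.61 F 0.3 Fz -0.2
23.5 x -76.07 F 0.1 Fz -0.0
23.6 x -75.85 F 0.5 Fz -0.7
23.7 x -75.79 F 1.7 Fz -0.2
23.8 x -75.72 F 1.8 Fz 1.1
23.9 x -75.66 F 3.9 Fz 2.3
```

The rear face is exactly where it was at the stop (3.9 N at x = -75.66, as before clamping). I'll retreat and hand in.

```bash
python3 -m inch '[[-0.01,0,0,0,0,0,-1],[-0.06,0,0,0,0,0,-1],[-0.12,0,-0.1,0,0,0,-1],[-0.12,0,-0.3,0,0,0,-1],[-0.2,0,-0.5,0,0,0,-1],[-0.3,0,-0.5,0,0,0,-1],[-0.3,0,-0.5,0,0,0,-1],[-0.3,0,-0.5,0,0,0,-1]]'
python3 - <<'E'
from h import *
st();print(manip.hand_in())
E
```

```text
t: 24.7
tcp_pos: [0.5278, -0.1453, 0.2042]
tool_rot: [-0.0, 0.987, 0.161, 0.0]
force: [0.4, 0.3, 0.2]
grip_width: -0.0001
finger_force: 0.0
t 24.7 tcp [ 0.5278 -0.1453  0.2042] eng [-150.7   -1.6] yaw 18.58 Feng [0.5 0.1 0.2] w -0.0001 ff 0.0
the job is handed in; nothing more can be done
None
```

The plaque sits against the end stop, pressed on it with about 5 N beyond the sliding drag, and the cam clamp is closed to about 1.30 rad; I handed the job in at 24.7 s with the arm clear, never touching the bowl, mallet or weight.

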